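# Clamp a stuck vial with a lift-and-turn lever

## Task

The cap of the small amber vial without a label is stuck: stand the vial upright on the floor of the vice, between the flat jaw and the V jaw, and clamp it with the black ball-ended lever, firmly enough for uncapping (a squeeze of about 60 N) but never over 80 N, which cracks the glass. Clockwise closes the jaw, but the lever meets its stop pin before the vial is tight: lift it off its serrations, swing it back, let it drop in again and turn on until tight. Leave the lever down in its serrations and everything else on the desk where it is.

Things in the scene. Friction and masses are not known exactly. Their poses are not given: they have to be found in the camera images.
- vial: The vial to clamp: small amber glass vial, dark cap, no label, 32 mm diameter, 90 mm tall (straight sides for the lower 55 mm, then a shoulder and an 18 mm wide cap), 80 to 140 g, standing loose on the desk, to the left of the vice. Origin: centre of its underside; z up its axis. The labelled oil bottle is brown too but smaller.
- vice: The vice, fixed to the desk: grey plate 94 (x) by 212 mm (y), its top 12 mm above the desk. Origin: under the plate's centre, on the desk; x away from the robot (yaw within 0.25), y left, z up. At its -y end a gear housing (64 x 84 mm, top at z = 50 mm) with the lever, at its +y end the V jaw, between them the flat moving jaw, 44 mm wide, that closes towards +y. Jaw tops at z = 45 mm.
- v_holder: Grey block (56 x 16 mm, top at z = 50 mm) that carries the 120 degree V jaw; fixed to the vice, shares its origin and axes. A screw sets the V jaw 0 to 7 mm deeper along +y: how far differs each time and is not measured, so the turn at which the vial becomes tight is not known beforehand and must be felt.
- nest (a point): Point on the vice's floor (12 mm above the desk) between the jaws where the vial's underside goes; axes as the vice. A vial centred there has at least 3 mm free to either jaw; closing slides it along +y into the V, which centres it. From the start it takes 6 to 15 mm of jaw travel in all until the vial is nipped.
- lever_axis (a point): Point on the vertical axis of the lever and its shaft, 110 mm above the desk, the height of the ball's centre when the lever is down; axes as the vice. At mid-swing the lever points from here to the vice's -x; two steel pins (8 mm thick, 34 mm from the axis, tops at z = 92 mm) stop it 0.85 rad either side of that, lifted or not.
- lever_knob (a point): Centre of the black ball at the lever's end, 24 mm diameter, 80 mm from the axis and 110 mm above the desk when down. It spins freely on an upright 10 mm stem, 11 mm clear above the 13 mm thick arm (arm's top at 87 mm), so it can be pinched from above from any side and the gripper need not turn along with the lever.
- shaft (a joint): Turn of the jaw's shaft (rad), 0 to 0.2 at the start, clockwise from above = closing = positive, 10 mm of jaw travel per rad. It runs stiffly (0.5 to 0.7 N m: 6 to 9 N at the ball) and stays where it is left. The flat jaw is sprung: the squeeze grows by some 17 N per 0.1 rad after the vial is nipped, and each 10 N of it adds 1.25 N at the ball to the free-running force (60 N: +7.5 N).
- lever_turn (a joint): Turn of the lever relative to the shaft (rad), clockwise positive, 0 at the start. While the lever is down they turn together (0.02 rad of play and up to 0.08 rad of give under load); it seats only at multiples of 0.524 rad (12 serrations). Swinging back makes it negative.
- lever (a joint): Lift of the lever (m): 0 down in its serrations, free of them above 0.0065, at most 0.011. A spring pulls it down; lifting takes 5 to 7 N. Between two seats its round-tipped teeth can rest on the shaft's teeth; they drop in as the lever is turned a little while free to sink.
- oil_bottle: Bystander, loose: small brown oil bottle with a paper label and black cap, 26 mm diameter, 68 mm tall, standing. Origin: centre of its underside.
- petri_dish: Bystander, loose: glass petri dish, 94 mm diameter, 16 mm high. Origin: centre of its underside.
- forceps: Bystander, loose: steel forceps lying flat, 125 mm long, 10 mm high. Origin: centre of its underside.
- counter: Bystander, loose: hand tally counter, 72 x 50 x 22 mm. Origin: centre of its underside.

How it is judged:
On the way:
1. the lever has been lifted, swung back by at least one serration and is down in its serrations again (value of joint lever_turn below -0.4 rad and value of joint lever below 0.0015 m), for 0.1 s.
At the end, for the whole second after the job is handed in: the vial stands upright (within 5 degrees) on the vice's floor (within 4 mm), within 18 mm of the nest, at rest, pressed into the V jaw with more than 45 N; the lever is at least one serration further back on its shaft than at the start and down in its serrations (lift under 1.5 mm) (all of step 1 and contact force between vial and v_holder above 45 N and angle between vial's own z axis and vertical below 0.09 rad and z of vial in the frame of nest between -0.004 and 0.004 m and horizontal distance between vial and nest below 0.018 m and linear speed of vial below 0.01 m/s); the robot touches nothing.
It fails at once if the vial is squeezed against the V jaw with more than 80 N (contact force between vial and v_holder above 80 N).
It fails at once if another loose thing on the desk is moved by more than 30 mm (distance of any of oil_bottle, petri_dish, forceps, counter from where it was at the start of the episode above 0.03 m).
It also fails if it takes over 69 s, if anything falls off the work surface, if the arm or the gripper's body presses on something with over 40 N, if the wrist force passes 120 N, or if a joint passes its speed limit or range.

## Robot

A 6-joint arm with a two-finger parallel gripper is mounted at the origin on a cart in front of the work surface, level with it; the furniture and walls round the work are solid. World frame = base frame: x ahead of the robot, y to its left, z up, the work surface at z = 0. Lengths are in m, angles in rad, forces in N, time in s.
With the tool pointing down it reaches from about 0.325 to 0.9 m from the base axis. Payload 6.1 kg.
Tool frame: the origin (TCP) lies at the very end of the fingers, on their centre line; the grasp point (between the pads) lies 19 mm behind it; z points along the fingers, y is the direction in which the jaws open and shut (so a half turn about z gives the same grasp; the last joint's range is limited). The gripper opens to 87 mm and grips with 3 to 60 N. Pads are 19 mm wide; open, the fingers measure 117 mm over their backs; the gripper's body (75 mm by 190 mm) begins 51 mm behind the grasp point.
Start: joints at [1.166, 0.22, 1.526, -0, 1.395, -0.126], TCP at [0.172, 0.601, 0.223] pointing down, gripper open.
Joint ranges: [-2.98, 2.98], [-0.91, 2.08], [0.09, 2.57], [-1.24, 4.39], [0.2, 2.65], [-2.68, 2.68]. Speed limits (rad/s): [2.57, 2.57, 3.01, 3.14, 3.14, 3.14].

## Interface

Orientations are given as a rotation vector (axis times angle).
In Python, from rig import monitor, capture, camera_info, order gives the robot as it stands. The module is installed in compiled form; this text tells all that it offers.
- The arm moves only by the shell command python3 -m pendant 'ROWS'. ROWS is JSON, one flat list of numbers, 7 for each row, row after row: the opening, from 0 (shut) to 1 (fully open), then the shift along the tool's x, y, z in m, then the turn, a rotation vector about the tool's x, y, z in rad. A call has 1 to 12 rows; each row is the pose to reach, as a shift and turn from the pose commanded when the call began, along the tool's axes at that moment; what a row does not reach only later rows make up. A row lasts 1/8 s, in which the tool goes at most 62.5 mm and 10.7 degrees, less where a joint would pass 70% of its speed; a pose out of reach is approached as far as the arm can. A call with a gripper value outside its range is refused whole. The fingers move at their own pace and stop on an object; the grip force is fixed at half the most. Time passes only in rows, so rows that repeat a pose let the fingers close. It gives the time, the measured TCP pose, the force and the opening at its end, in the units of the state.
- monitor.get_state(): the state, without advancing time (a new reading comes with each control period).
- capture(name): name is "scene" or "top"; returns the picture (384x512x3 uint8, blue, green, red); there is no depth.
- camera_info(name): a dict with "K" (3x3 intrinsics, pixels), "xyz" and "attitude" of the camera in the world. Camera axes: x right, y down, z forward; pixel columns grow to the right and rows downward; lengths in m; the calibration is good to about 2 mm. A picture is of the moment at which its call begins. camera_info takes no time and is no camera call.
- order.job_done(): hands the job in, once; it reports no verdict.
The state is a dict: "t": time; "joint_positions": joint angles; "joint_velocities": joint speeds; "effort": joint torques, N m; "eef_pos": TCP position; "tcp_rot": TCP orientation; "contact_force": force on the tool from outside, world axes, zero at the start; "wrist_torque": the same for the moment, N m; "grip_width": finger opening in m.
Only numpy, scipy, OpenCV 4.12 (cv2) and the standard library are available. Lean on these libraries where they do the work, as an engineer would, in place of code of your own. Each camera call takes 0.05 s, during which the arm holds its last target.

## Working session

There is one attempt and no reset: what is moved stays moved. The work goes in short steps, Python scripts to look and compute and a shell command to move; the robot and the scene stay as the last step left them, time stands still between calls to the robot, and variables do not carry over. Pictures are saved under pics/ and viewed, and the job is handed in when it is done.

```bash
mkdir -p pics; python3 - <<'E'
from rig import monitor, capture, camera_info
import cv2
s=monitor.get_state(); print(s)
for n in("scene","top"):
    print(n,camera_info(n)); cv2.imwrite(f"pics/{n}0.png",capture(n))
E
```

```text
{'t': 0.0, 'joint_positions': array([ 1.16588505e+00,  2.21229675e-01,  1.52761445e+00, -1.91512876e-05,
        1.39468444e+00, -1.26076617e-01]), 'joint_velocities': array([ 0.00183669, -0.00083127,  0.00026049,  0.00043733, -0.00011338,
       -0.00017908]), 'effort': array([ 6.36993100e-04, -4.94607353e+01, -3.87374568e+01,  7.00998330e-02,
        5.71001018e-02, -1.65810266e-04]), 'eef_pos': array([0.17177233, 0.6002883 , 0.22143329]), 'tcp_rot': array([-4.36501452e-01, -3.11062457e+00,  2.94168922e-03]), 'contact_force': array([ 0.12893386,  0.34810385, -0.11280244]), 'wrist_torque': array([-0.02255066,  0.00228062, -0.02735758]), 'grip_width': 0.086789938942377}
scene {'K': array([[495.92954539,   0.        , 250.13434306],
       [  0.        , 495.92954539, 198.59909889],
       [  0.        ,   0.        ,   1.        ]]), 'xyz': array([ 0.01028006, -0.61618279,  0.69517874]), 'attitude': array([-2.10991205,  0.64166644, -0.30002072])}
top {'K': array([[386.26329109,   0.        , 244.6825191 ],
       [  0.        , 386.26329109, 191.27249094],
       [  0.        ,   0.        ,   1.        ]]), 'xyz': array([0.4022053 , 0.12340116, 1.14680358]), 'attitude': array([-2.23201798,  2.16655076, -0.08801693])}
```

```bash
python3 - <<'E'
import cv2
for n in("scene","top"):
    a=cv2.imread(f"pics/{n}0.png"); cv2.imwrite(f"pics/{n}0b.png",cv2.resize(a,(800,600),interpolation=cv2.INTER_CUBIC))
E
```

```text
(no output)
```

View pics/scene0b.png

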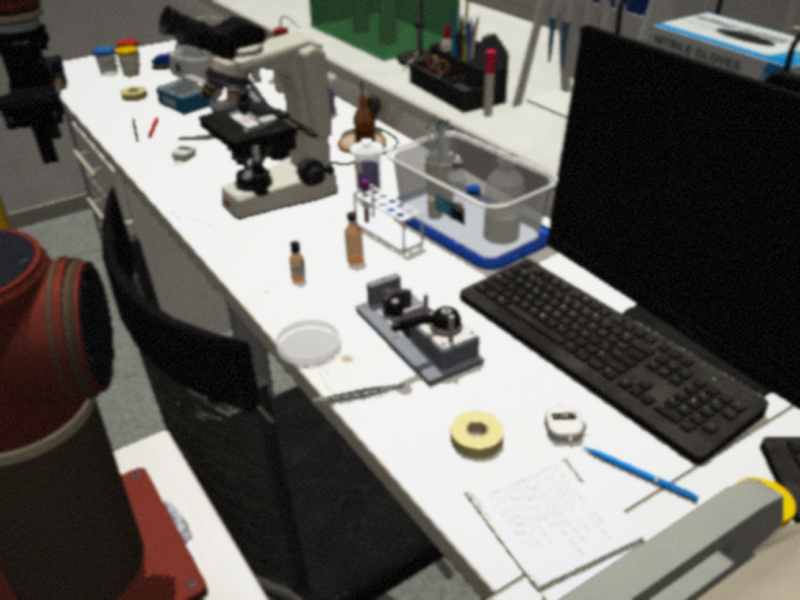

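View pics/top0b.png

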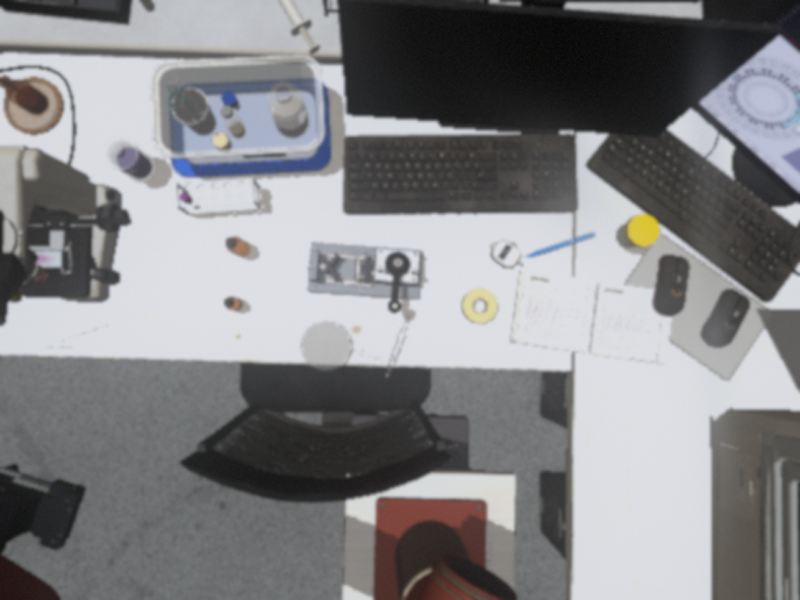

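The scene view shows the vial at about (354,240) and the oil bottle at (297,263), both in 800-px coordinates. The vice is at (420,330) and its lever ball is nearest the robot. The top view shows the vice at (367,270), the lever ball at (394,307) and the vial at (238,246). I'll enlarge these areas.

```bash
python3 - <<'E'
import cv2
a=cv2.imread("pics/top0.png"); 
cv2.imwrite("pics/t1.png",cv2.resize(a[145:205,190:280],None,fx=8,fy=8,interpolation=cv2.INTER_CUBIC))
cv2.imwrite("pics/t2.png",cv2.resize(a[140:210,130:180],None,fx=8,fy=8,interpolation=cv2.INTER_CUBIC))
a=cv2.imread("pics/scene0.png"); 
cv2.imwrite("pics/s1.png",cv2.resize(a[170:250,220:315],None,fx=7,fy=7,interpolation=cv2.INTER_CUBIC))
cv2.imwrite("pics/s2.png",cv2.resize(a[125:190,175:245],None,fx=8,fy=8,interpolation=cv2.INTER_CUBIC))
E
```

```text
(no output)
```

View pics/t1.png

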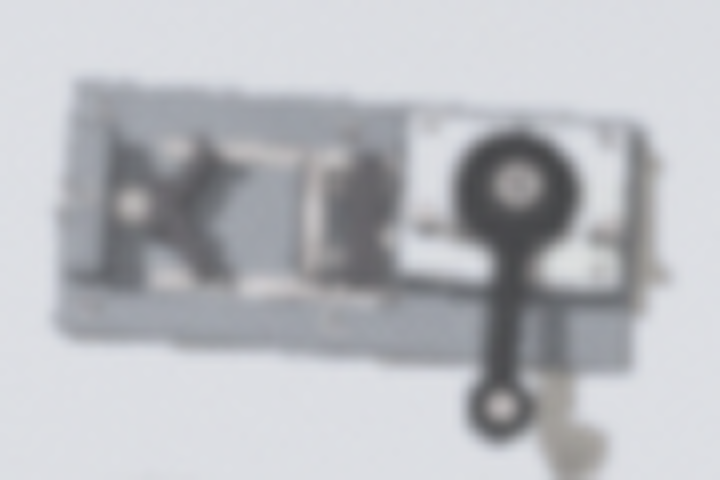

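View pics/t2.png

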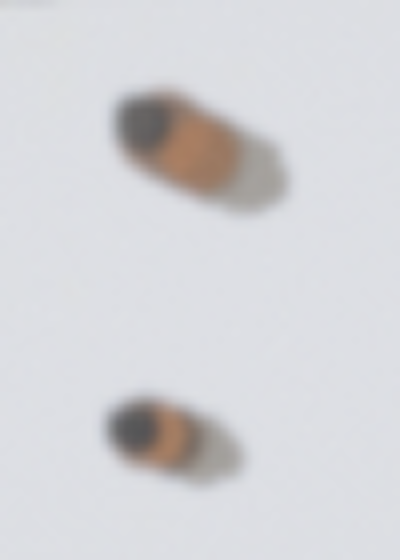

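View pics/s1.png

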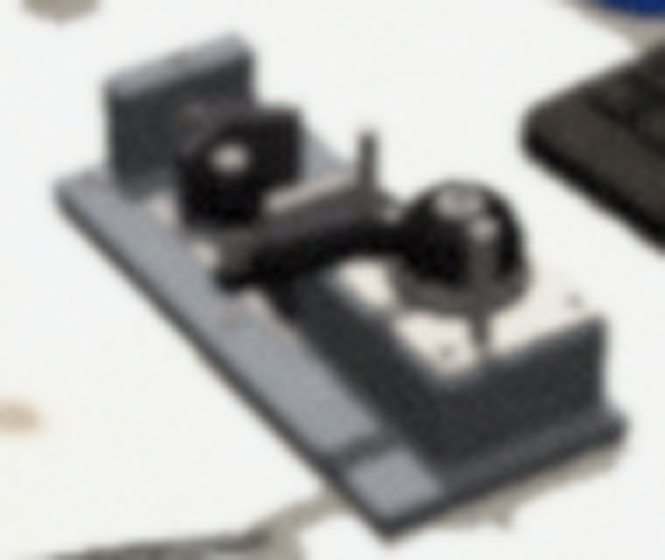

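View pics/s2.png

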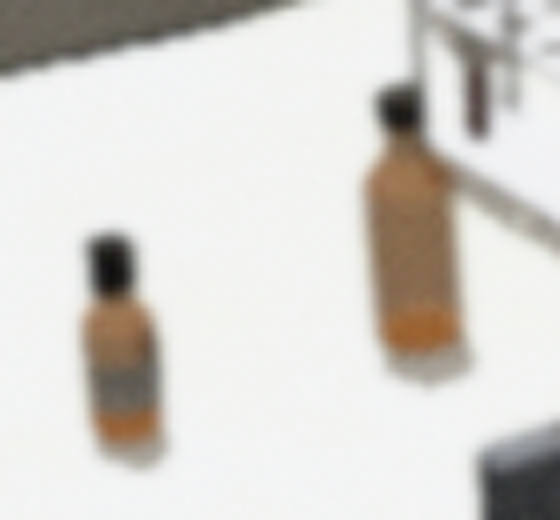

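```bash
cat > h.py <<'E'
import numpy as np
from scipy.spatial.transform import Rotation as R
from scipy.optimize import least_squares
from rig import camera_info
C={n:camera_info(n) for n in("scene","top")}
def proj(n,P):
    c=C[n];p=(np.atleast_2d(P)-c["xyz"])@R.from_rotvec(c["attitude"]).as_matrix()
    q=p@c["K"].T; return q[:,:2]/q[:,2:]
def ray(n,uv,z):
    c=C[n];d=R.from_rotvec(c["attitude"]).as_matrix()@np.linalg.inv(c["K"])@np.r_[uv,1]
    return c["xyz"]+d*(z-c["xyz"][2])/d[2]
def tri(uvs):  # dict name->uv ; returns point, residual
    f=lambda P:np.concatenate([proj(n,P)[0]-uv for n,uv in uvs.items()])
    r=least_squares(f,[.5,0,.05]);return r.x,r.fun
def px(p,o,f): return (np.array(p)+.5)/f-.5+np.array(o)
E
python3 - <<'E'
from h import *
T1=lambda *p:px(p,(190,145),8); T2=lambda *p:px(p,(130,140),8)
S1=lambda *p:px(p,(220,170),7); S2=lambda *p:px(p,(175,125),8)
print("plate", [ray("top",T1(*p),.012).round(4) for p in((75,85),(58,330),(632,372))])
print("plate scene",[ray("scene",S1(*p),.012).round(4) for p in((58,190),(388,525),(625,425))])
print("ball",ray("top",T1(500,408),.11),ray("scene",S1(228,165),.11),tri(dict(top=T1(500,408),scene=S1(228,165))))
print("cap",ray("top",T2(145,122),.09),ray("scene",S2(400,97),.088),tri(dict(top=T2(145,122),scene=S2(400,92))))
print("vial bottom front scene",ray("scene",S2(424,350),0), "top base blob", ray("top",T2(205,165),0.0))
print("oilcap",ray("top",T2(132,427),.068),ray("scene",S2(112,240),.068))
for p in((517,185),): print("hub",ray("top",T1(*p),.1))
for p in((235,165),(225,272),(185,220),(305,160),(300,275),(322,160)): print("jaw",p,ray("top",T1(*p),.045))
import cv2
E
```

```text
plate [array([0.5745, 0.2411, 0.012 ]), array([0.4837, 0.244 , 0.012 ]), array([0.4746, 0.0325, 0.012 ])]
plate scene [array([0.4826, 0.2332, 0.012 ]), array([0.4738, 0.0269, 0.012 ]), array([0.5617, 0.0236, 0.012 ])]
ball [0.45491365 0.08447921 0.11      ] [0.46263746 0.09347885 0.11      ] (array([0.45570282, 0.08409128, 0.11801938]), array([ 0.27050852, -0.44004163, -0.39244107,  0.04088015]))
cap [0.55918267 0.37326172 0.09      ] [0.56112443 0.37286524 0.088     ] (array([0.56010964, 0.37274971, 0.09009157]), array([ 0.19470041, -0.33433514, -0.36035587,  0.02930272]))
vial bottom front scene [0.5576368  0.36056379 0.        ] top base blob [0.55716495 0.37162557 0.        ]
oilcap [0.45546189 0.37822268 0.068     ] [0.457627   0.37743115 0.068     ]
hub [0.5316738  0.08043881 0.1       ]
jaw (235, 165) [0.54248561 0.17943663 0.045     ]
jaw (225, 272) [0.50391165 0.18172833 0.045     ]
jaw (185, 220) [0.52213419 0.19663929 0.045     ]
jaw (305, 160) [0.54508272 0.1544437  0.045     ]
jaw (300, 275) [0.50366629 0.15491289 0.045     ]
jaw (322, 160) [0.54527609 0.14835604 0.045     ]
```

```bash
cat > ov.py <<'E'
from h import *
import cv2,sys
vx,vy,yaw,ay,la=map(float,sys.argv[1:6]); tag=sys.argv[6]
V=np.array([vx,vy,0]);Rz=R.from_euler('z',yaw).as_matrix()
W=lambda P:V+np.atleast_2d(P)@Rz.T
def rect(x0,x1,y0,y1,z):return W([[x0,y0,z],[x1,y0,z],[x1,y1,z],[x0,y1,z]])
ba=W([-.08*np.cos(la),ay+.08*np.sin(la),.11]); ax=W([0,ay,.11])
th=np.linspace(0,2*np.pi,30)
circ=lambda c,r:c+np.c_[r*np.cos(th),r*np.sin(th),0*th]
L=[(rect(-.047,.047,-.106,.106,.012),(0,0,255)),(rect(-.032,.032,-.106,-.022,.05),(0,160,0)),(rect(-.028,.028,.09,.106,.05),(255,0,0)),(circ(ba,.012),(0,200,255)),(circ(ax,.004),(0,200,255))]
for j,s in enumerate((-.85,.85)):
    L.append((circ(W([-.034*np.cos(s),ay+.034*np.sin(s),.092]),.004),(255,0,255)))
f=8
for n,(o,e) in dict(top=((190,145),(280,205)),scene=((220,170),(315,240))).items():
    im=cv2.imread(f"pics/{n}0.png")[o[1]:e[1],o[0]:e[0]]
    im=cv2.resize(im,None,fx=f,fy=f,interpolation=cv2.INTER_CUBIC)
    for P,c in L:
        q=((proj(n,P)-o+.5)*f-.5).astype(np.int32); cv2.polylines(im,[q],True,c,1)
    cv2.imwrite(f"pics/ov_{n}_{tag}.png",im)
E
python3 ov.py .5245 .136 -.045 -.06 0 a
```

```text
(no output)
```

View pics/ov_top_a.png

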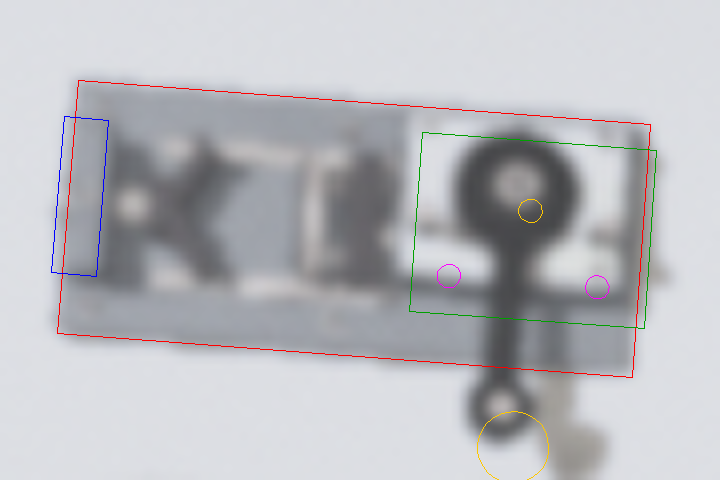

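View pics/ov_scene_a.png

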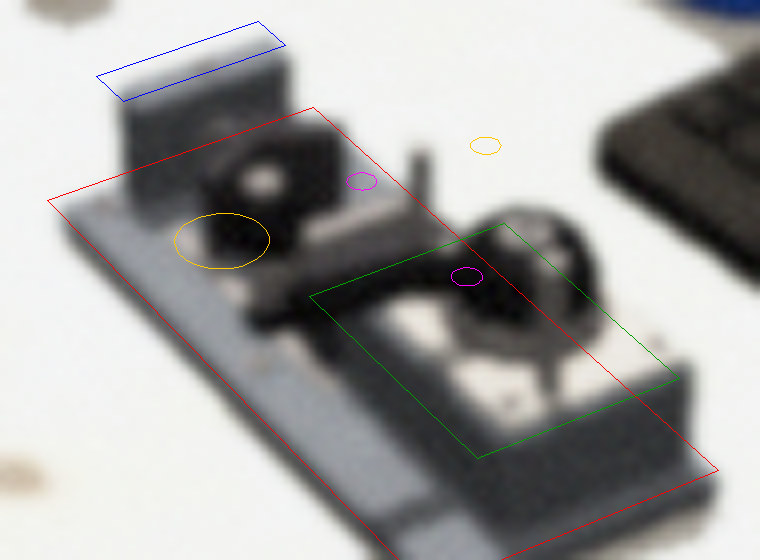

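```bash
sed -i 's/ba=W.*/ba=W([.01-.08*np.cos(la),ay+.08*np.sin(la),.11]); ax=W([.01,ay,.11])/; s/rect(-.032,.032,-.106,-.022,.05)/rect(-.022,.042,-.102,-.018,.05)/; s/rect(-.028,.028,.09,.106,.05)/rect(-.028,.028,.076,.092,.05)/; s/W(\[-.034\*np.cos(s)/W([.01-.034*np.cos(s)/; s/(220,170),(315,240)/(220,170),(315,245)/' ov.py
python3 ov.py .5245 .136 -.045 -.057 0 b;python3 ov.py .524 .131 -.045 -.055 0 c
```

```text
(no output)
```

View pics/ov_top_b.png

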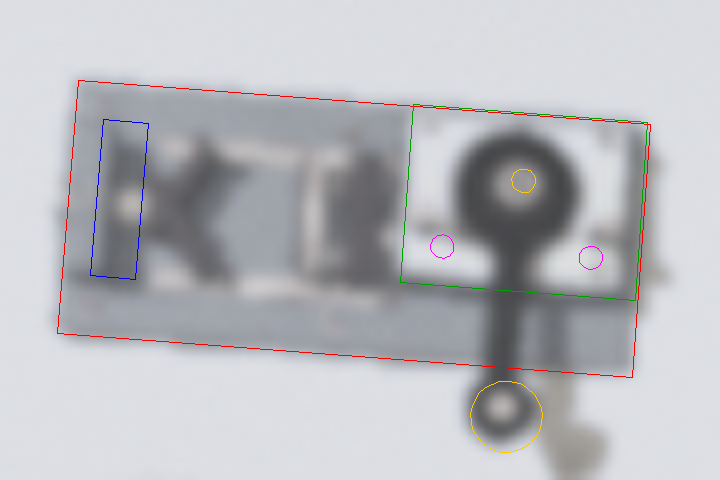

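View pics/ov_scene_c.png

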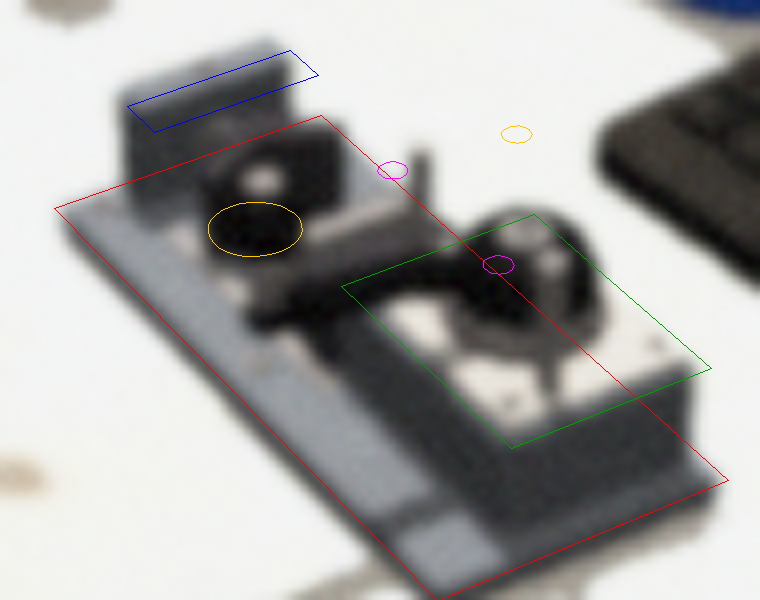

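```bash
cat >> h.py <<'E'
from rig import monitor
def rel(p,yaw_y=None,base=None,show=True):
    """tool shift/turn to reach TCP p, tool pointing down, tool y at world angle yaw_y(rad)"""
    s=monitor.get_state(); Rm=R.from_rotvec(s["tcp_rot"])
    p0=s["eef_pos"]; sh=Rm.inv().apply(np.array(p)-p0)
    cur=Rm.as_matrix()[:,1]; 
    if yaw_y is None: yaw_y=np.arctan2(cur[1],cur[0])
    ty=np.array([np.cos(yaw_y),np.sin(yaw_y),0]);tz=np.array([0,0,-1.]);tx=np.cross(ty,tz)
    t=(Rm.inv()*R.from_matrix(np.c_[tx,ty,tz])).as_rotvec()
    print("shift",sh.round(4),"turn",t.round(3),"cury ang",round(float(np.arctan2(cur[1],cur[0])),3)); return sh,t
def st():
    s=monitor.get_state();print("t",round(s["t"],2),"p",s["eef_pos"].round(4),"F",s["contact_force"].round(1),"g",round(s["grip_width"],4),"q",s["joint_positions"].round(2))
E
python3 - <<'E'
from h import *
print(ray("top",(140,138),.0),ray("top",(140,138),.1))
rel((.30,.43,.22));rel((.5595,.3725,.15));rel((.5595,.3725,.035))
E
```

```text
[0.62231989 0.4195985  0.        ] [0.60312614 0.39377042 0.1       ]
shift [-0.1701 -0.1284  0.0017] turn [-0.002 -0.    -0.   ] cury ang 1.292
shift [-0.4355 -0.1122  0.0716] turn [-0.002 -0.    -0.   ] cury ang 1.292
shift [-0.4355 -0.112   0.1866] turn [-0.002 -0.    -0.   ] cury ang 1.292
```

```bash
python3 - <<'E'
from h import *
rel((.5595,.3725,.035),1.57)
E
python3 -m pendant '[1,-0.06,-0.045,0,0,0,0, 1,-0.115,-0.09,0,0,0,0, 1,-0.17,-0.12,0.0,0,0,-0.1, 1,-0.225,-0.12,0.02,0,0,-0.2, 1,-0.28,-0.118,0.04,0,0,-0.28, 1,-0.34,-0.116,0.06,0,0,-0.28, 1,-0.4,-0.114,0.08,0,0,-0.28, 1,-0.435,-0.112,0.09,0,0,-0.28, 1,-0.4355,-0.112,0.1,0,0,-0.28]'
python3 - <<'E'
from h import *
import cv2
from rig import capture
st();rel((.5595,.3725,.035),1.57)
for n in("scene","top"):
    im=capture(n); cv2.imwrite(f"pics/{n}1.png",im)
    print(proj(n,[.5595,.3725,.09]))
a=cv2.imread("pics/top1.png")[120:220,90:220];b=cv2.imread("pics/scene1.png")[90:190,160:290]
cv2.imwrite("pics/m1.png",cv2.resize(np.vstack([a,b]),None,fx=3,fy=3,interpolation=cv2.INTER_CUBIC))
E
```

```text
shift [-0.4355 -0.112   0.1866] turn [-0.002 -0.    -0.278] cury ang 1.292
t: 1.23
eef_pos: [0.5622, 0.3712, 0.1205]
tcp_rot: [-0.004, -3.141, 0.002]
contact_force: [0.2, -0.5, 0.5]
grip_width: 0.087
t 1.23 p [0.5622 0.3712 0.1205] F [ 0.2 -0.5  0.5] g 0.087 q [ 0.47  0.42  1.48 -0.    1.25 -1.1 ]
shift [0.0026 0.0013 0.0855] turn [-0.001 -0.001 -0.002] cury ang 1.568
[[224.04929396 136.22751818]]
[[147.97136115 154.70666562]]
```

View pics/m1.png

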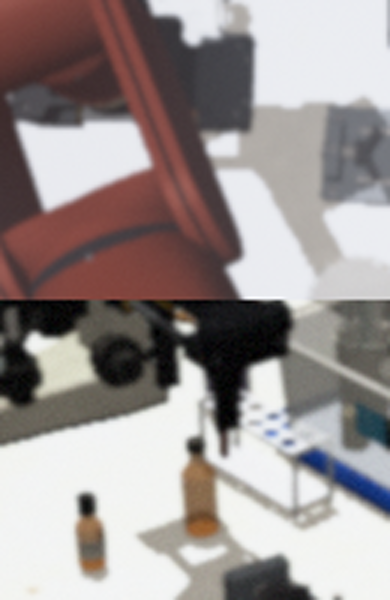

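```bash
python3 - <<'E'
from h import *
import cv2
q=proj("scene",[[.5622,.3712,.1205],[.5622,.3212,.1205],[.5622,.4212,.1205],[.5622,.3212,.19],[.5622,.4212,.19]]);print(q)
a=cv2.imread("pics/scene1.png")[60:190,170:290];a=cv2.resize(a,None,fx=5,fy=5,interpolation=cv2.INTER_CUBIC)
for p in q: cv2.circle(a,tuple(((p-[170,60]+.5)*5).astype(int)),4,(0,0,255),1)
cv2.imwrite("pics/m2.png",a)
E
```

```text
[[224.58423243 125.42307137]
 [234.98159599 133.02160623]
 [214.74334719 118.23121844]
 [233.78978701 106.96644151]
 [212.96378456  93.13793039]]
```

View pics/m2.png

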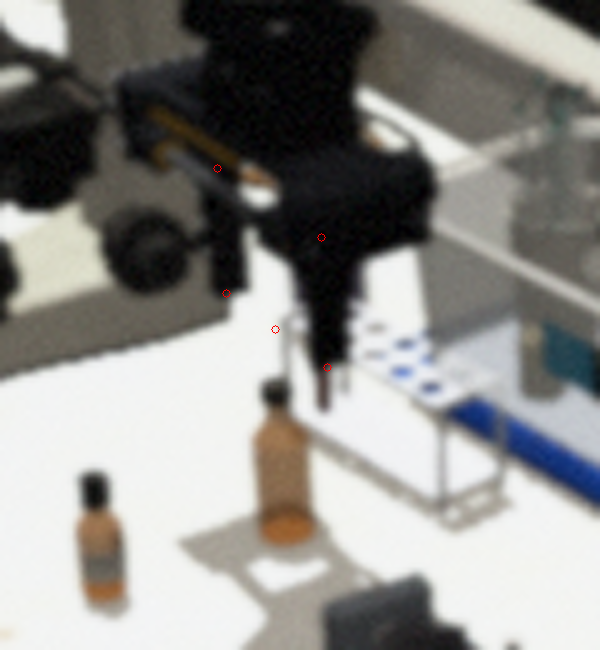

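```bash
python3 - <<'E'
from h import *
g=lambda x,y:(np.array([x,y])+.5)/5-.5+[170,60]
for f in((443,515),(290,425)):
    P=ray("scene",g(*f),0);print(P)
for z in(.06,.07,.08,.09): print(z,(proj("scene",[*ray("scene",g(443,515),0)[:2],z])[0]-[170,60]+.5)*5)
E
```

```text
[0.64010091 0.33772529 0.        ]
[0.62379452 0.47035218 0.        ]
0.06 [441.94102326 417.42932239]
0.07 [441.67304181 400.57139083]
0.08 [441.40264731 383.56166234]
0.09 [441.12980705 366.39807735]
```

```bash
python3 -m pendant '[1,0.0026,0.0013,0.035,0,0,0, 1,0.0026,0.0013,0.065,0,0,0, 1,0.0026,0.0013,0.0855,0,0,0, 0,0.0026,0.0013,0.0855,0,0,0, 0,0.0026,0.0013,0.0855,0,0,0, 0,0.0026,0.0013,0.0855,0,0,0, 0,0.0026,0.0013,0.0855,0,0,0]'
```

```text
t: 2.2
eef_pos: [0.558, 0.375, 0.0383]
tcp_rot: [-0.002, 3.14, 0.001]
contact_force: [-0.2, 0.5, -0.4]
grip_width: 0.0548
```

```bash
python3 -m pendant '[0,0,0,0,0,0,0, 0,0,0,0,0,0,0, 0,0,0,0,0,0,0, 0,0,0,0,0,0,0]'; python3 -c "
from h import *
st()"
```

```text
t: 2.7
eef_pos: [0.5573, 0.3746, 0.037]
tcp_rot: [0.002, -3.142, 0.0]
contact_force: [0.2, -0.4, 0.8]
grip_width: 0.031
t 2.7 p [0.5573 0.3746 0.037 ] F [ 0.2 -0.4  0.8] g 0.031 q [ 0.47  0.51  1.53 -0.    1.11 -1.1 ]
```

```bash
python3 -m pendant '[0,0,0,-0.04,0,0,0, 0,0,0,-0.08,0,0,0, 0,0,0,-0.11,0,0,0, 0,0,0,-0.11,0,0,0.1]'; python3 - <<'E'
from h import *
st();rel((.524,.1745,.14),-.045)
E
```

```text
t: 3.2
eef_pos: [0.5592, 0.3757, 0.1511]
tcp_rot: [0.158, 3.132, 0.005]
contact_force: [-0.2, -0.3, -1.2]
grip_width: 0.031
t 3.2 p [0.5592 0.3757 0.1511] F [-0.2 -0.3 -1.2] g 0.031 q [ 0.47  0.38  1.46  0.    1.29 -1.  ]
shift [ 0.0149 -0.2038  0.0103] turn [0.007 0.002 1.515] cury ang 1.47
```

```bash
python3 -m pendant '[0,0.002,-0.02,0,0,0,0.16, 0,0.004,-0.045,0,0,0,0.33, 0,0.006,-0.07,0,0,0,0.5, 0,0.008,-0.095,0,0,0,0.67, 0,0.01,-0.12,0,0,0,0.84, 0,0.011,-0.14,0,0,0,1.01, 0,0.012,-0.16,0,0,0,1.18, 0,0.013,-0.18,0,0,0,1.35, 0,0.0149,-0.196,0,0,0,1.515, 0,0.0149,-0.2038,0.01,0,0,1.515, 0,0.0149,-0.2038,0.01,0,0,1.515, 0,0.0149,-0.2038,0.01,0,0,1.515]'; python3 - <<'E'
from h import *
import cv2
from rig import capture
st();rel((.524,.1745,.052),-.045)
for n in("scene","top"): cv2.imwrite(f"pics/{n}2.png",capture(n))
st()
a=cv2.imread("pics/scene2.png")[110:250,200:320];b=cv2.imread("pics/top2.png")[130:215,180:290]
cv2.imwrite("pics/m3.png",cv2.resize(a,None,fx=5,fy=5,interpolation=cv2.INTER_CUBIC));cv2.imwrite("pics/m4.png",cv2.resize(b,None,fx=7,fy=7,interpolation=cv2.INTER_CUBIC))
E
```

```text
t: 4.7
eef_pos: [0.5222, 0.1737, 0.1367]
tcp_rot: [-2.266, -2.175, 0.0]
contact_force: [0.1, 0.6, 0.1]
grip_width: 0.0314
t 4.7 p [0.5222 0.1737 0.1367] F [0.1 0.6 0.1] g 0.0314 q [0.18 0.12 1.81 0.   1.21 0.22]
shift [0.0008 0.0018 0.0847] turn [-0.001 -0.     0.004] cury ang -0.041
t 4.8 p [0.5225 0.1738 0.1371] F [ 0.2 -0.2 -0.2] g 0.0309 q [0.18 0.12 1.81 0.   1.21 0.22]
```

View pics/m3.png

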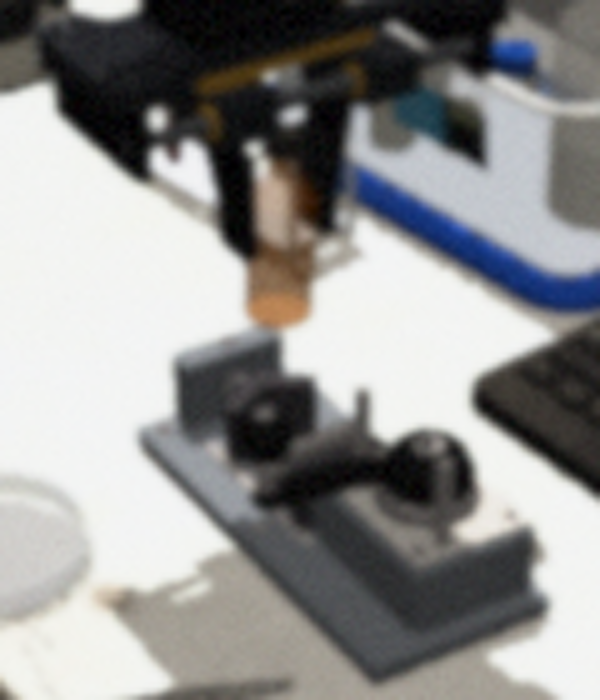

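View pics/m4.png

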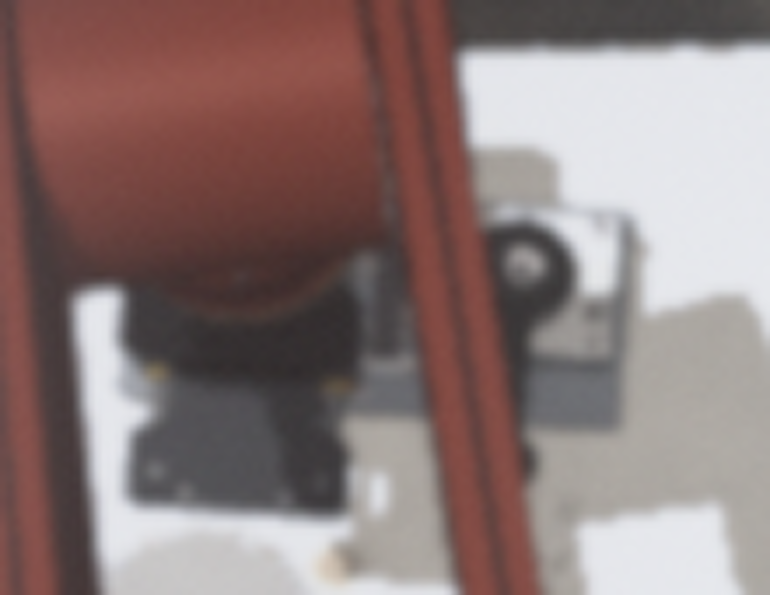

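```bash
cat > ov2.py <<'E'
from h import *
import cv2,sys
vx,vy,yaw,nx,ny=map(float,sys.argv[1:6])
Rz=R.from_euler('z',yaw).as_matrix();W=lambda P:np.array([vx,vy,0])+np.atleast_2d(P)@Rz.T
rect=lambda x0,x1,y0,y1,z:W([[x0,y0,z],[x1,y0,z],[x1,y1,z],[x0,y1,z]])
th=np.linspace(0,2*np.pi,40);circ=lambda c,r:np.array(c)+np.c_[r*np.cos(th),r*np.sin(th),0*th]
o=np.array([210,150]);f=8
im=cv2.resize(cv2.imread("pics/scene2.png")[150:250,210:310],None,fx=f,fy=f,interpolation=cv2.INTER_CUBIC)
s=monitor.get_state()["eef_pos"]
for P,c in [(rect(-.047,.047,-.106,.106,.012),(0,0,255)),(rect(-.047,.047,-.106,.106,.0),(0,0,255)),(rect(-.022,.042,-.102,-.018,.05),(0,160,0)),(rect(-.028,.028,.076,.092,.05),(255,0,0)),(circ(s-[0,0,.037],.016),(0,255,255)),(circ([nx,ny,.012],.016),(255,255,0)),(circ([nx,ny,.045],.016),(255,255,0))]:
    cv2.polylines(im,[((proj("scene",P)-o+.5)*f-.5).astype(np.int32)],True,c,1)
cv2.imwrite(f"pics/ov2_{sys.argv[6]}.png",im[:600])
cv2.imwrite(f"pics/ov2_{sys.argv[6]}.png",im)
E
sed -i 's/f=8/f=7/;s/150:250/150:235/' ov2.py
python3 ov2.py .5245 .136 -.045 .524 .1745 a
```

```text
(no output)
```

View pics/ov2_a.png

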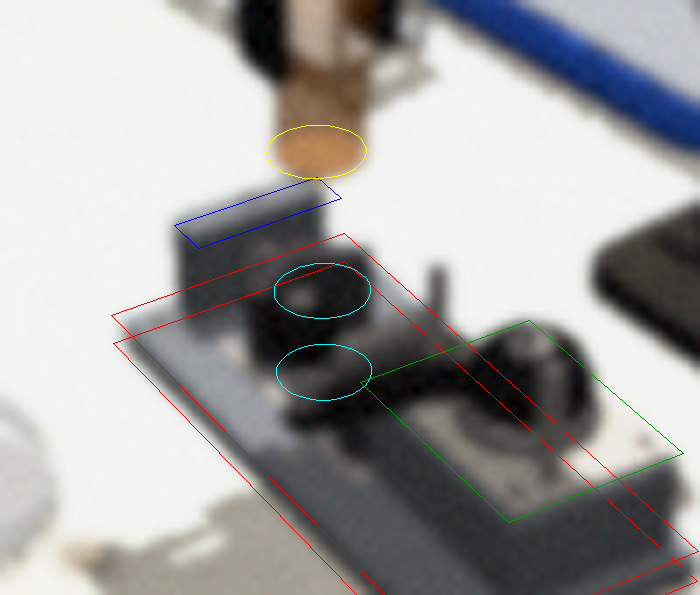

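```bash
python3 -m pendant '[0,0.0017,0.002,0.02,0,0,0, 0,0.0017,0.002,0.045,0,0,0, 0,0.0017,0.002,0.065,0,0,0, 0,0.0017,0.002,0.077,0,0,0, 0,0.0017,0.002,0.083,0,0,0, 0,0.0017,0.002,0.083,0,0,0]'; python3 - <<'E'
from h import *
import cv2
from rig import capture
st()
cv2.imwrite("pics/scene3.png",capture("scene"))
st()
a=cv2.imread("pics/scene3.png")[130:250,210:320]
cv2.imwrite("pics/m5.png",cv2.resize(a,None,fx=6,fy=5.8,interpolation=cv2.INTER_CUBIC)[:700,:])
E
```

```text
t: 5.55
eef_pos: [0.5243, 0.1749, 0.0538]
tcp_rot: [-2.268, -2.173, 0.001]
contact_force: [0.6, -0.5, -0.2]
grip_width: 0.0312
t 5.55 p [0.5243 0.1749 0.0538] F [ 0.6 -0.5 -0.2] g 0.0312 q [ 0.18  0.24  1.85 -0.    1.06  0.22]
t 5.6 p [0.5248 0.1751 0.0544] F [ 0.1 -0.  -0.9] g 0.0312 q [0.18 0.23 1.85 0.   1.06 0.22]
```

View pics/m5.png

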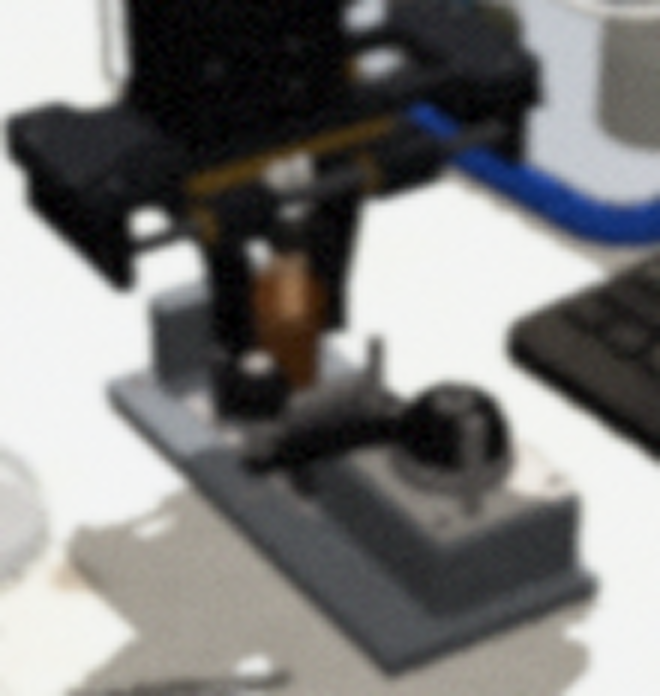

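The vial hangs between the jaws at about (290,340), and no sideways force shows. I'll lower it onto the floor in small steps.

```bash
python3 -m pendant '[0,0,0,0.002,0,0,0, 0,0,0,0.003,0,0,0]'; python3 -m pendant '[0,0,0,0.001,0,0,0, 0,0,0,0.001,0,0,0]';python3 -c "
from h import *
st()"
```

```text
t: 5.85
eef_pos: [0.5248, 0.175, 0.0515]
tcp_rot: [2.268, 2.173, 0.001]
contact_force: [-0.4, 0.6, -0.8]
grip_width: 0.0316
t: 6.1
eef_pos: [0.5244, 0.1749, 0.0501]
tcp_rot: [2.269, 2.173, 0.0]
contact_force: [-0.2, 0.3, -0.9]
grip_width: 0.0313
t 6.1 p [0.5244 0.1749 0.0501] F [-0.2  0.3 -0.9] g 0.0313 q [0.18 0.24 1.85 0.   1.05 0.22]
```

```bash
python3 -m pendant '[0,0,0,0.001,0,0,0, 0,0,0,0.001,0,0,0]'; python3 -m pendant '[0,0,0,0.001,0,0,0, 0,0,0,0.001,0,0,0]'
```

```text
t: 6.35
eef_pos: [0.5245, 0.1749, 0.0491]
tcp_rot: [2.269, 2.173, 0.0]
contact_force: [-0.2, 0.1, -0.8]
grip_width: 0.0311
t: 6.6
eef_pos: [0.5246, 0.1751, 0.0489]
tcp_rot: [2.269, 2.173, 0.0]
contact_force: [-2.0, -0.3, 5.3]
grip_width: 0.0313
```

```bash
python3 -m pendant '[0.7,0,0,0,0,0,0, 0.7,0,0,0,0,0,0, 0.7,0,0,0,0,0,0, 0.7,0,0,-0.02,0,0,0, 0.7,0,0,-0.06,0,0,0, 0.7,0,0,-0.1,0,0,0, 0.7,0,0,-0.1,0,0,-0.1]'; python3 - <<'E'
from h import *
st();rel((.4545,.084,.15),1.526)
E
```

```text
t: 7.48
eef_pos: [0.5272, 0.1754, 0.1523]
tcp_rot: [2.152, 2.283, 0.01]
contact_force: [-0.8, -0.8, -1.1]
grip_width: 0.0609
t 7.47 p [0.5272 0.1754 0.1523] F [-0.8 -0.8 -1.1] g 0.0609 q [0.18 0.11 1.79 0.   1.24 0.12]
shift [-0.087  -0.078   0.0017] turn [ 0.007  0.005 -1.467] cury ang 0.059
```

```bash
python3 -m pendant '[0.6,-0.01,-0.01,0,0,0,-0.17, 0.6,-0.02,-0.02,0,0,0,-0.34, 0.6,-0.03,-0.03,0,0,0,-0.51, 0.6,-0.04,-0.04,0,0,0,-0.68, 0.6,-0.05,-0.05,0,0,0,-0.85, 0.6,-0.06,-0.06,0,0,0,-1.02, 0.6,-0.07,-0.07,0,0,0,-1.19, 0.6,-0.08,-0.075,0,0,0,-1.36, 0.6,-0.087,-0.078,0,0,0,-1.467, 0.6,-0.087,-0.078,0,0,0,-1.467]'; python3 - <<'E'
from h import *
import cv2
from rig import capture
st();rel((.4545,.084,.092),1.526)
for n in("scene","top"): cv2.imwrite(f"pics/{n}4.png",capture(n))
s=monitor.get_state()["eef_pos"]; print(proj("scene",s),proj("scene",[.4545,.084,.11]))
a=cv2.imread("pics/scene4.png")[120:250,200:320]
cv2.imwrite("pics/m6.png",cv2.resize(a,None,fx=5,fy=5,interpolation=cv2.INTER_CUBIC))
b=cv2.imread("pics/top4.png")[130:225,180:290]
cv2.imwrite("pics/m7.png",cv2.resize(b,None,fx=6,fy=6,interpolation=cv2.INTER_CUBIC))
E
```

```text
t: 8.72
eef_pos: [0.4514, 0.0833, 0.148]
tcp_rot: [-0.076, -3.141, 0.0]
contact_force: [1.3, -0.3, 0.8]
grip_width: 0.0521
t 8.72 p [0.4514 0.0833 0.148 ] F [ 1.3 -0.3  0.8] g 0.0521 q [ 0.01 -0.12  2.02 -0.    1.24 -1.51]
shift [-0.0031  0.0009  0.056 ] turn [-0.     0.    -0.004] cury ang 1.522
[[249.80053542 181.61101313]] [[251.3666695  196.61379361]]
```

View pics/m6.png

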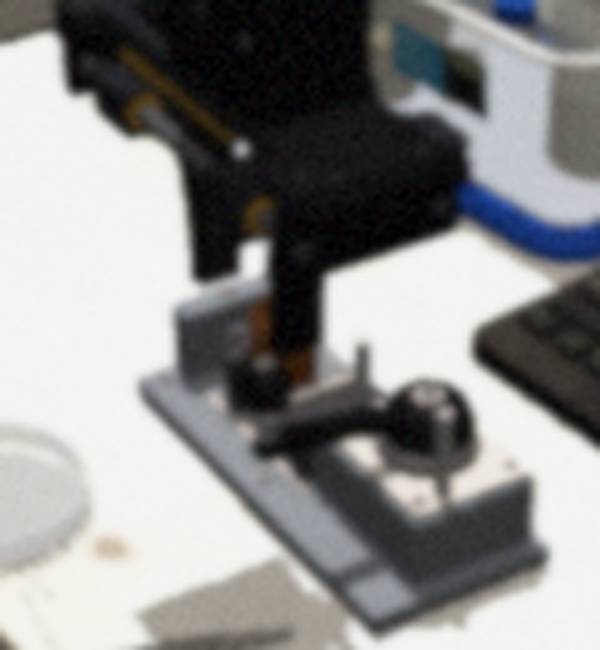

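View pics/m7.png

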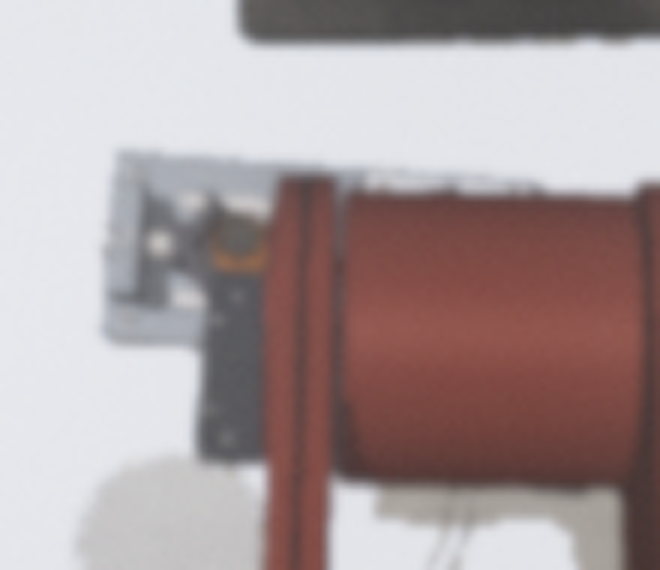

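```bash
python3 -m pendant '[0.6,-0.0031,0.0009,0.02,0,0,0, 0.6,-0.0031,0.0009,0.04,0,0,0, 0.6,-0.0031,0.0009,0.0555,0,0,0, 0.6,-0.0031,0.0009,0.0555,0,0,0]'; python3 -c "
from h import *
st()"
```

```text
t: 9.32
eef_pos: [0.4535, 0.0845, 0.0912]
tcp_rot: [-0.074, -3.138, 0.0]
contact_force: [0.2, -0.5, -0.5]
grip_width: 0.052
t 9.32 p [0.4535 0.0845 0.0912] F [ 0.2 -0.5 -0.5] g 0.052 q [ 0.01 -0.03  2.06  0.    1.12 -1.51]
```

```bash
python3 -m pendant '[0,0,0,0,0,0,0, 0,0,0,0,0,0,0, 0,0,0,0,0,0,0, 0,0,0,0,0,0,0]'; python3 -c "
from h import *
from rig import capture
import cv2
for i in range(3):
  st(); cv2.imwrite('pics/scene5.png',capture('scene'))
cv2.imwrite('pics/m8.png',cv2.resize(cv2.imread('pics/scene5.png')[120:250,200:320],None,fx=5,fy=5,interpolation=cv2.INTER_CUBIC))"
```

```text
t: 9.82
eef_pos: [0.4549, 0.0843, 0.093]
tcp_rot: [0.074, 3.14, -0.0]
contact_force: [0.5, 0.3, 1.1]
grip_width: 0.0224
t 9.82 p [0.4549 0.0843 0.093 ] F [0.5 0.3 1.1] g 0.0224 q [ 0.01 -0.03  2.06 -0.    1.12 -1.51]
t 9.88 p [0.4549 0.0843 0.093 ] F [-0.9  0.2  2.3] g 0.022 q [ 0.01 -0.03  2.06 -0.    1.12 -1.51]
t 9.93 p [0.4549 0.0843 0.0929] F [-0.2 -0.3  1.4] g 0.0219 q [ 0.01 -0.03  2.06 -0.    1.12 -1.51]
```

View pics/m8.png

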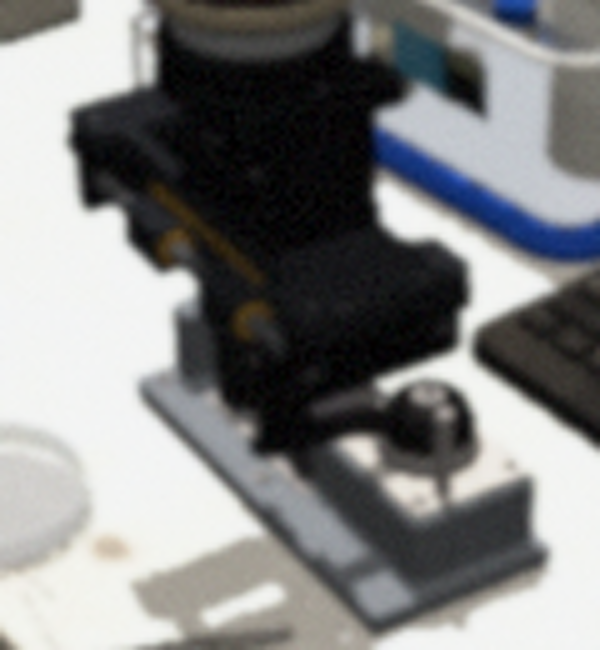

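```bash
python3 -m pendant '[0,-0.0001,0.004,0,0,0,0, 0,-0.0004,0.008,0,0,0,0, 0,-0.0009,0.012,0,0,0,0, 0,-0.0016,0.0159,0,0,0,0]'; python3 -c "
from h import *
from rig import capture
for i in range(2): st(); capture('top')"
```

```text
t: 10.48
eef_pos: [0.4573, 0.0986, 0.0928]
tcp_rot: [0.073, 3.14, -0.006]
contact_force: [-0.7, -8.9, 2.9]
grip_width: 0.022
t 10.47 p [0.4573 0.0986 0.0928] F [-0.7 -8.9  2.9] g 0.022 q [ 0.05 -0.02  2.04 -0.    1.12 -1.48]
t 10.53 p [0.4575 0.0991 0.0928] F [-0.  -8.   2.6] g 0.0221 q [ 0.05 -0.02  2.04 -0.    1.12 -1.48]
```

```bash
python3 -m pendant '[0,-0.001,0.004,0,0,0,0, 0,-0.002,0.0077,0,0,0,0, 0,-0.0033,0.0115,0,0,0,0, 0,-0.0047,0.0153,0,0,0,0]'; python3 -c "
from h import *
from rig import capture
for i in range(2): st(); capture('top')"
```

```text
t: 11.08
eef_pos: [0.4629, 0.1134, 0.0927]
tcp_rot: [0.073, 3.14, -0.006]
contact_force: [-0.1, -10.3, 3.3]
grip_width: 0.0223
t 11.07 p [0.4629 0.1134 0.0927] F [ -0.1 -10.3   3.3] g 0.0223 q [ 0.08  0.    2.02 -0.    1.12 -1.44]
t 11.12 p [0.4632 0.1139 0.0928] F [ 0.1 -8.8  1.5] g 0.0218 q [ 0.08  0.    2.02 -0.    1.12 -1.44]
```

```bash
python3 -m pendant '[0,-0.0017,0.0037,0,0,0,0, 0,-0.0035,0.0072,0,0,0,0, 0,-0.0055,0.0107,0,0,0,0, 0,-0.0077,0.014,0,0,0,0]'; python3 -c "
from h import *
from rig import capture
for i in range(2): st(); capture('top')"
```

```text
t: 11.68
eef_pos: [0.4711, 0.1267, 0.0926]
tcp_rot: [0.073, 3.14, -0.007]
contact_force: [0.6, -11.0, 3.9]
grip_width: 0.0224
t 11.68 p [0.4711 0.1267 0.0926] F [  0.6 -11.    3.9] g 0.0224 q [ 0.1   0.03  1.99 -0.    1.12 -1.42]
t 11.72 p [0.4715 0.1271 0.0927] F [ 1.3 -9.8  1.3] g 0.0223 q [ 0.1   0.03  1.99 -0.    1.12 -1.42]
```

```bash
python3 -m pendant '[0,-0.0025,0.002,0,0,0,0, 0,-0.005,0.0043,0,0,0,0, 0,-0.0073,0.0065,0,0,0,0]'; python3 -c "
from h import *
from rig import capture
for i in range(2): st(); capture('top')"
```

```text
t: 12.15
eef_pos: [0.4775, 0.1337, 0.0926]
tcp_rot: [-0.073, -3.138, 0.005]
contact_force: [-4.6, -7.9, 6.8]
grip_width: 0.0221
t 12.15 p [0.4775 0.1337 0.0926] F [-4.6 -7.9  6.8] g 0.0221 q [ 0.12  0.05  1.97 -0.    1.12 -1.41]
t 12.2 p [0.4779 0.134  0.0927] F [-4.3 -6.6  6.2] g 0.0221 q [ 0.12  0.05  1.97 -0.    1.12 -1.41]
```

```bash
cat > fit.py <<'E'
from h import *
P=np.array([(.4549,.0843),(.4575,.0991),(.4632,.1139),(.4715,.1271),(.4779,.1340)])
r=least_squares(lambda a:np.hypot(*(P-a[:2]).T)-.08,[.535,.08]);print(r.x,r.fun)
r2=least_squares(lambda a:np.hypot(*(P-a[:2]).T)-a[2],[.535,.08,.08]);print(r2.x,r2.fun)
for A in(r.x,r2.x):
  d=P-A[:2];print(np.arctan2(d[:,1],-d[:,0]).round(3))
E
python3 fit.py
```

```text
[0.53459141 0.07772349] [-3.76855635e-05  2.56201660e-07  3.42020316e-05  1.15952393e-04
 -1.19078995e-04]
[0.53277344 0.07856699 0.07806088] [ 2.33069820e-05 -3.71943319e-05 -2.95692199e-05  1.04891722e-04
 -6.14351521e-05]
[0.082 0.27  0.469 0.664 0.782]
[0.073 0.266 0.47  0.67  0.79 ]
```

```bash
python3 -m pendant '[0,-0.0024,0.0026,0,0,0,0, 0,-0.0046,0.0047,0,0,0,0]'; python3 -c "
from h import *
from rig import capture
for i in range(2): st(); capture('top')
p=monitor.get_state()['eef_pos'][:2]-[.5346,.0777];print(np.hypot(*p),np.arctan2(p[1],-p[0])-.045)"
```

```text
t: 12.5
eef_pos: [0.482, 0.138, 0.0925]
tcp_rot: [-0.073, -3.138, 0.005]
contact_force: [-6.6, -9.4, 8.3]
grip_width: 0.0221
t 12.5 p [0.482  0.138  0.0925] F [-6.6 -9.4  8.3] g 0.0221 q [ 0.12  0.07  1.96 -0.    1.12 -1.4 ]
t 12.55 p [0.4823 0.1382 0.0925] F [-4.7 -7.2  6.7] g 0.0224 q [ 0.12  0.07  1.96 -0.    1.12 -1.4 ]
0.07997300205247375 0.8131058212528295
```

```bash
python3 -m pendant '[0,0.0008,-0.0008,0,0,0,0, 0,0.0008,-0.0008,-0.004,0,0,0, 0,0.0008,-0.0008,-0.008,0,0,0, 0,0.0008,-0.0008,-0.0105,0,0,0, 0,0.0008,-0.0008,-0.0105,0,0,0]'; python3 -c "
from h import *
from rig import capture
for i in range(2): st(); capture('top')
p=monitor.get_state()['eef_pos'][:2]-[.5346,.0777];print(np.hypot(*p),np.arctan2(p[1],-p[0])-.045)"
```

```text
t: 13.22
eef_pos: [0.4822, 0.1379, 0.1019]
tcp_rot: [-0.074, -3.14, 0.003]
contact_force: [2.8, -3.4, -7.4]
grip_width: 0.0223
t 13.22 p [0.4822 0.1379 0.1019] F [ 2.8 -3.4 -7.4] g 0.0223 q [ 0.12  0.05  1.95 -0.    1.14 -1.4 ]
t 13.28 p [0.4822 0.1379 0.1019] F [ 4.1 -4.2 -7.4] g 0.0225 q [ 0.12  0.05  1.95 -0.    1.14 -1.4 ]
0.07978359457698243 0.809015235896543
```

```bash
python3 -m pendant '[0,0.0075,-0.0102,0,0,0,0, 0,0.014,-0.0202,0,0,0,0, 0,0.0189,-0.0309,0,0,0,0, 0,0.0221,-0.0423,0,0,0,0, 0,0.0236,-0.0541,0,0,0,0, 0,0.0233,-0.0659,0,0,0,0]'; python3 -c "
from h import *
from rig import capture
for i in range(2): st(); capture('top')
p=monitor.get_state()['eef_pos'][:2]-[.5346,.0777];print(np.hypot(*p),np.arctan2(p[1],-p[0])-.045)"
```

```text
t: 14.08
eef_pos: [0.4552, 0.0733, 0.1028]
tcp_rot: [-0.074, -3.139, -0.0]
contact_force: [-0.9, -0.3, -6.2]
grip_width: 0.0219
t 14.07 p [0.4552 0.0733 0.1028] F [-0.9 -0.3 -6.2] g 0.0219 q [-0.01 -0.05  2.05  0.    1.14 -1.54]
t 14.12 p [0.4554 0.0722 0.1028] F [-1.4 -0.8 -7.1] g 0.0222 q [-0.01 -0.05  2.05 -0.    1.14 -1.54]
0.07937631349091981 -0.10634647653046311
```

```bash
python3 -m pendant '[0,-0.0021,-0.0117,0,0,0,0, 0,-0.0059,-0.0229,0,0,0,0, 0,-0.0113,-0.0334,0,0,0,0, 0,-0.0172,-0.0418,0,0,0,0, 0,-0.0216,-0.0467,0,0,0,0, 0,-0.0221,-0.0473,0,0,0,0]'; python3 -c "
from h import *
from rig import capture
for i in range(2): st(); capture('top')
p=monitor.get_state()['eef_pos'][:2]-[.5346,.0777];print(np.hypot(*p),np.arctan2(p[1],-p[0])-.045)"
```

```text
t: 14.92
eef_pos: [0.476, 0.0242, 0.1028]
tcp_rot: [-0.074, -3.14, 0.002]
contact_force: [-4.2, -4.0, -7.1]
grip_width: 0.0223
t 14.93 p [0.476  0.0242 0.1028] F [-4.2 -4.  -7.1] g 0.0223 q [-0.11 -0.01  2.02 -0.    1.14 -1.64]
t 14.97 p [0.476  0.0242 0.1028] F [-3.6 -3.5 -6.6] g 0.0222 q [-0.11 -0.01  2.02 -0.    1.14 -1.64]
0.0793415879648163 -0.7831201230148319
```

```bash
python3 -m pendant '[0,0.0004,-0.0004,0.004,0,0,0, 0,0.0004,-0.0004,0.008,0,0,0, 0,0.0004,-0.0004,0.0095,0,0,0, 0,0.0004,-0.0004,0.0095,0,0,0]'; python3 -c "
from h import *
from rig import capture
for i in range(2): st(); capture('top')
p=monitor.get_state()['eef_pos'][:2]-[.5346,.0777];print(np.hypot(*p),np.arctan2(p[1],-p[0])-.045)"
```

```text
t: 15.52
eef_pos: [0.4764, 0.0234, 0.0942]
tcp_rot: [0.074, 3.139, -0.004]
contact_force: [-3.2, -6.1, -3.4]
grip_width: 0.0222
t 15.53 p [0.4764 0.0234 0.0942] F [-3.2 -6.1 -3.4] g 0.0222 q [-0.11 -0.    2.02 -0.    1.12 -1.64]
t 15.57 p [0.4764 0.0234 0.0942] F [-4.2 -7.3 -5. ] g 0.0223 q [-0.11 -0.    2.02 -0.    1.12 -1.64]
0.07959780026275391 -0.7955222272155952
```

```bash
python3 -m pendant '[0,0,0,0.0012,0,0,0, 0,0,0,0.002,0,0,0]'; python3 -c "
from h import *
from rig import capture
for i in range(2): st(); capture('top')
p=monitor.get_state()['eef_pos'][:2]-[.5346,.0777];print(np.hypot(*p),np.arctan2(p[1],-p[0])-.045)"
```

```text
t: 15.88
eef_pos: [0.4769, 0.0229, 0.0932]
tcp_rot: [0.073, 3.139, -0.006]
contact_force: [-7.7, -9.8, 6.0]
grip_width: 0.0224
t 15.88 p [0.4769 0.0229 0.0932] F [-7.7 -9.8  6. ] g 0.0224 q [-0.11  0.    2.02 -0.    1.12 -1.64]
t 15.93 p [0.4769 0.0228 0.0933] F [-7.4 -8.6  3.9] g 0.0224 q [-0.11  0.    2.02 -0.    1.12 -1.64]
0.0795943753641828 -0.8056239451381171
```

```bash
python3 -m pendant '[0,0.0037,0.002,0,0,0,0, 0,0.0066,0.0048,0,0,0,0, 0,0.009,0.008,0,0,0,0, 0,0.0114,0.0112,0,0,0,0]'; cat > q.py <<'E'
from h import *
from rig import capture
Fs=[]
for i in range(3): s=monitor.get_state();Fs.append(s["contact_force"]);capture('top')
st()
p=s['eef_pos'][:2]-[.5346,.0777];ps=np.arctan2(p[1],-p[0]);F=np.mean(Fs,0);Fi=np.array(Fs)
tg=np.array([np.sin(ps),np.cos(ps)]);rd=np.array([-np.cos(ps),np.sin(ps)])
print("r %.4f phi %.3f Ftan %.1f (each %s) Frad %.1f Fz %.1f"%(np.hypot(*p),ps-.045,-F[:2]@tg,(-Fi[:,:2]@tg).round(1),F[:2]@rd,F[2]))
E
python3 q.py
```

```text
t: 16.48
eef_pos: [0.4683, 0.0337, 0.0936]
tcp_rot: [0.073, 3.133, -0.009]
contact_force: [2.0, -13.8, -5.0]
grip_width: 0.0222
t 16.62 p [0.468  0.034  0.0935] F [  1.2 -11.2  -4.2] g 0.022 q [-0.09 -0.02  2.05 -0.    1.11 -1.61]
r 0.0797 phi -0.625 Ftan 10.7 (each [12.6  9.8  9.8]) Frad 5.5 Fz -4.4
```

```bash
python3 -m pendant '[0,0.0021,0.0034,0.0008,0,0,0, 0,0.0042,0.0069,0.0008,0,0,0, 0,0.006,0.0105,0.0008,0,0,0, 0,0.0077,0.0142,0.0008,0,0,0]'; python3 q.py
```

```text
t: 17.12
eef_pos: [0.461, 0.0473, 0.0933]
tcp_rot: [0.073, 3.134, -0.011]
contact_force: [-1.6, -17.6, 1.4]
grip_width: 0.0222
t 17.27 p [0.4608 0.0478 0.0933] F [ -1.6 -14.7   1.7] g 0.0224 q [-0.06 -0.04  2.06 -0.01  1.11 -1.58]
r 0.0796 phi -0.430 Ftan 14.4 (each [15.7 14.8 12.7]) Frad 7.5 Fz 1.9
```

```bash
python3 -m pendant '[0,0.0005,0.0007,0,0,0,0, 0,0.0009,0.0013,0,0,0,0, 0,0.0014,0.002,0,0,0,0, 0,0.0014,0.002,0,0,0,0]'; python3 q.py; python3 q.py
```

```text
t: 17.77
eef_pos: [0.4601, 0.0495, 0.0933]
tcp_rot: [0.073, 3.133, -0.011]
contact_force: [0.8, -16.0, 0.3]
grip_width: 0.0223
t 17.93 p [0.4601 0.0495 0.0933] F [  0.4 -16.8   0.4] g 0.0226 q [-0.06 -0.04  2.06 -0.01  1.11 -1.58]
r 0.0796 phi -0.407 Ftan 15.2 (each [15.3 14.6 15.9]) Frad 5.3 Fz 0.2
t 18.07 p [0.4601 0.0495 0.0933] F [ -0.2 -16.   -0.1] g 0.0219 q [-0.06 -0.04  2.06 -0.01  1.11 -1.58]
r 0.0796 phi -0.407 Ftan 15.6 (each [15.9 15.4 15.4]) Frad 5.8 Fz -0.1
```

The force at the ball has settled at about 15.4 N. Free running was about 7.7 N, so the squeeze is about 60 N. The turn since the nip gives roughly 55 N. I'll release the ball and check that it's really down.

```bash
python3 -m pendant '[0,0,-0.0008,0,0,0,0, 0.5,0,-0.0012,0,0,0,0, 0.5,0,-0.0012,0,0,0,0, 0.5,0,-0.0012,0,0,0,0, 0.5,0,-0.0012,-0.02,0,0,0, 0.5,0,-0.0012,-0.06,0,0,0, 0.5,0,-0.0012,-0.1,0,0,0]'; python3 q.py; python3 - <<'E'
from h import *
import cv2
from rig import capture
a=capture("scene"); cv2.imwrite("pics/scene6.png",a)
cv2.imwrite("pics/m9.png",cv2.resize(a[120:250,200:320],None,fx=5,fy=5,interpolation=cv2.INTER_CUBIC))
E
```

```text
t: 18.95
eef_pos: [0.4569, 0.0529, 0.1926]
tcp_rot: [0.073, 3.139, 0.002]
contact_force: [0.5, -0.5, 0.5]
grip_width: 0.043
t 19.1 p [0.459  0.0527 0.1942] F [ 0.1 -0.4  0.1] g 0.0433 q [-0.06 -0.16  1.97  0.    1.32 -1.58]
r 0.0783 phi -0.370 Ftan 0.6 (each [ 0.6  1.3 -0.1]) Frad -1.5 Fz 1.1
```

View pics/m9.png

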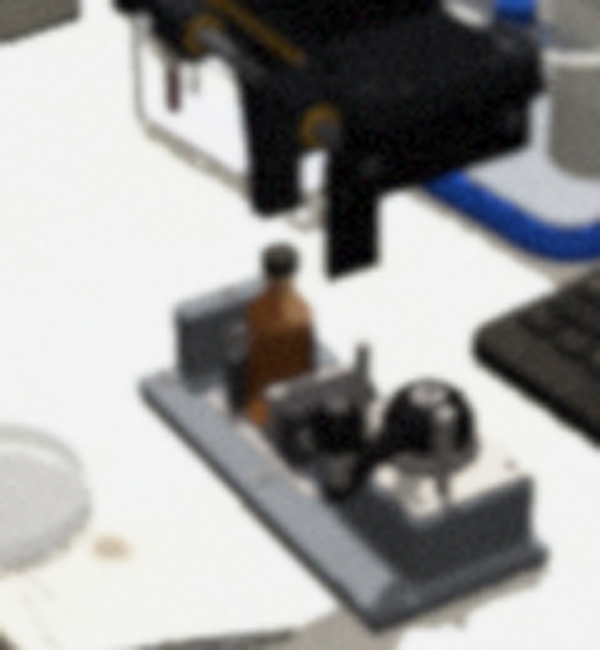

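```bash
python3 - <<'E'
from h import *
import cv2
f=lambda p:((proj("scene",p)-[200,120]+.5)*5).round(0)
for psi in(-.44,-.40,-.36,-.32):
  b=np.array([.5346-.08*np.cos(psi),.0777+.08*np.sin(psi),0])
  print(psi,[f(b+[0,0,z])[0].tolist() for z in(.1,.11,.12)])
print("V-side vial cap", ray("scene",(np.array([281,255])+.5)/5-.5+[200,120],.102))
E
python3 - <<'E'
import cv2
a=cv2.imread("pics/scene6.png")
cv2.imwrite("pics/m10.png",cv2.resize(a[165:225,240:300],None,fx=10,fy=10,interpolation=cv2.INTER_CUBIC))
E
```

```text
-0.44 [[331.0, 447.0], [331.0, 427.0], [331.0, 407.0]]
-0.4 [[324.0, 445.0], [324.0, 425.0], [324.0, 404.0]]
-0.36 [[318.0, 442.0], [317.0, 422.0], [317.0, 402.0]]
-0.32 [[311.0, 439.0], [311.0, 419.0], [311.0, 399.0]]
V-side vial cap [0.52412043 0.17233374 0.102     ]
```

View pics/m10.png

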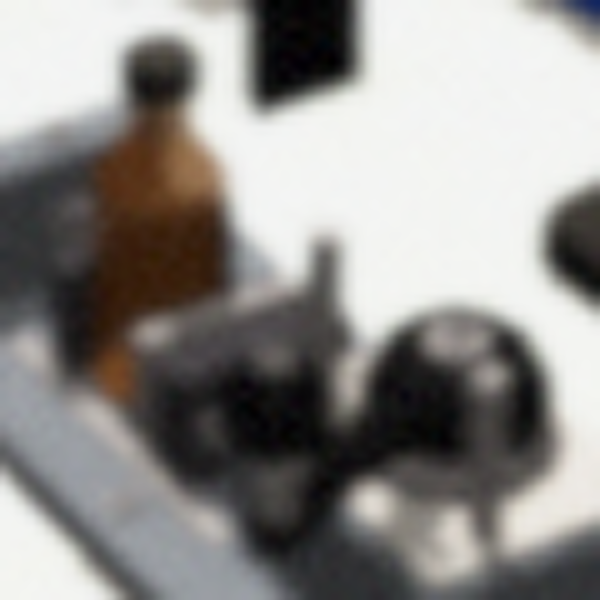

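The ball is at the lever-down height and the vial stands upright between the jaws. The ball has sprung back about 0.08 rad. To check that the shaft held, I'll take the ball again and see at what angle the load comes back.

```bash
python3 - <<'E'
from h import *
rel((.4622,.0437,.0935),1.526)
E
```

```text
shift [-0.0047 -0.0089  0.0986] turn [ 0.001  0.004 -0.002] cury ang 1.524
```

```bash
python3 -m pendant '[0.5,-0.0047,-0.0089,0.03,0,0,0, 0.5,-0.0047,-0.0089,0.07,0,0,0, 0.5,-0.0047,-0.0089,0.0986,0,0,0, 0.5,-0.0047,-0.0089,0.0986,0,0,0]'; python3 q.py
```

```text
t: 19.65
eef_pos: [0.4572, 0.0437, 0.0886]
tcp_rot: [-0.073, -3.133, -0.001]
contact_force: [0.3, 0.8, 0.4]
grip_width: 0.0435
t 19.8 p [0.4611 0.0434 0.0929] F [0.2 0.7 0.6] g 0.0432 q [-0.08 -0.03  2.06  0.    1.12 -1.6 ]
r 0.0818 phi -0.476 Ftan 0.2 (each [-0.6  0.3  0.9]) Frad -0.2 Fz 0.2
```

```bash
python3 -m pendant '[0,-0.001,0,0,0,0,0, 0,-0.001,0,0,0,0,0, 0,-0.001,0,0,0,0,0, 0,-0.001,0,0,0,0,0]'; python3 q.py
```

```text
t: 20.3
eef_pos: [0.4618, 0.0429, 0.0928]
tcp_rot: [0.073, 3.14, -0.001]
contact_force: [-0.7, -2.4, 3.9]
grip_width: 0.022
t 20.45 p [0.4618 0.043  0.0927] F [-0.7 -2.5  5. ] g 0.022 q [-0.08 -0.03  2.05 -0.    1.12 -1.6 ]
r 0.0807 phi -0.490 Ftan 1.4 (each [1.9 0.9 1.5]) Frad 1.7 Fz 4.5
```

```bash
python3 -m pendant '[0,0.0006,0.001,0,0,0,0, 0,0.0011,0.0021,0,0,0,0, 0,0.0016,0.0032,0,0,0,0, 0,0.0016,0.0032,0,0,0,0]'; python3 q.py;  python3 -m pendant '[0,0.0005,0.001,0,0,0,0, 0,0.0009,0.002,0,0,0,0, 0,0.0009,0.002,0,0,0,0]'; python3 q.py
```

```text
t: 20.95
eef_pos: [0.4608, 0.0454, 0.0928]
tcp_rot: [0.073, 3.139, -0.004]
contact_force: [-0.9, -6.2, 5.2]
grip_width: 0.0225
t 21.1 p [0.4608 0.0454 0.0928] F [-0.6 -7.   4.7] g 0.0222 q [-0.07 -0.03  2.06 -0.    1.12 -1.59]
r 0.0806 phi -0.457 Ftan 6.3 (each [5.3 6.3 7.4]) Frad 2.9 Fz 4.8
t: 21.48
eef_pos: [0.4603, 0.0467, 0.0928]
tcp_rot: [0.073, 3.138, -0.006]
contact_force: [0.9, -9.1, 4.1]
grip_width: 0.0221
t 21.62 p [0.4603 0.0467 0.0928] F [ 1.3 -9.6  4.5] g 0.0228 q [-0.07 -0.03  2.06 -0.    1.11 -1.59]
r 0.0805 phi -0.440 Ftan 9.1 (each [8.7 8.7 9.9]) Frad 2.4 Fz 3.9
```

The load returns on a straight line that reaches 15 N at about the same angle as before, so the shaft held. I'll release and retreat.

```bash
python3 -m pendant '[0,-0.001,-0.003,0,0,0,0, 0,-0.002,-0.005,-0.0005,0,0,0, 0.5,-0.002,-0.005,-0.0005,0,0,0, 0.5,-0.002,-0.005,-0.0005,0,0,0, 0.5,-0.002,-0.005,-0.0005,0,0,0, 0.5,-0.002,-0.005,-0.03,0,0,0, 0.5,-0.002,-0.005,-0.07,0,0,0, 0.5,-0.002,-0.005,-0.12,0,0,0, 0.5,-0.06,-0.005,-0.15,0,0,0, 0.5,-0.1,-0.005,-0.15,0,0,0, 0.5,-0.1,-0.005,-0.15,0,0,0, 0.5,-0.1,-0.005,-0.15,0,0,0]'; python3 - <<'E'
from h import *
import cv2
from rig import capture
st();a=capture("scene"); cv2.imwrite("pics/scene7.png",a)
cv2.imwrite("pics/m11.png",cv2.resize(a[110:260,190:330],None,fx=4,fy=4,interpolation=cv2.INTER_CUBIC))
E
```

```text
t: 23.12
eef_pos: [0.5576, 0.0393, 0.241]
tcp_rot: [-0.073, -3.138, -0.001]
contact_force: [-0.3, 0.4, 0.3]
grip_width: 0.0431
t 23.12 p [0.5576 0.0393 0.241 ] F [-0.3  0.4  0.3] g 0.0431 q [-0.07  0.05  1.68  0.    1.41 -1.6 ]
```

View pics/m11.png

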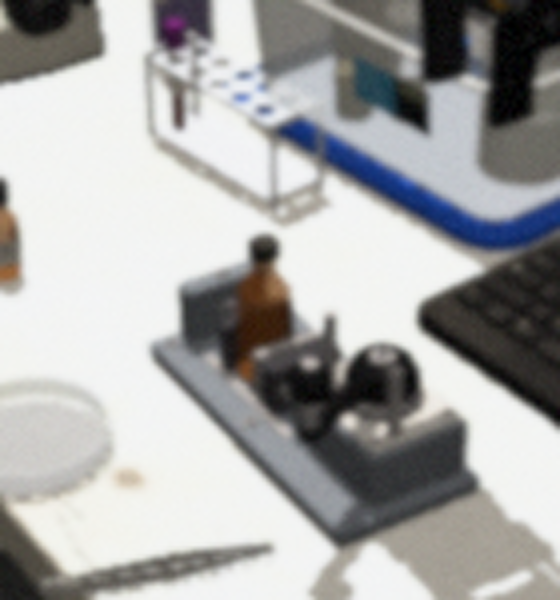

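```bash
python3 - <<'E'
import cv2,numpy as np
t=[cv2.resize(cv2.imread(f"pics/scene{i}.png")[175:225,235:285],None,fx=8,fy=8,interpolation=cv2.INTER_CUBIC) for i in(6,7)]
o=np.hstack(t)
for y in(200,240,300): cv2.line(o,(0,y),(799,y),(0,0,255),1)
cv2.imwrite("pics/m12.png",o)
E
```

```text
(no output)
```

View pics/m12.png

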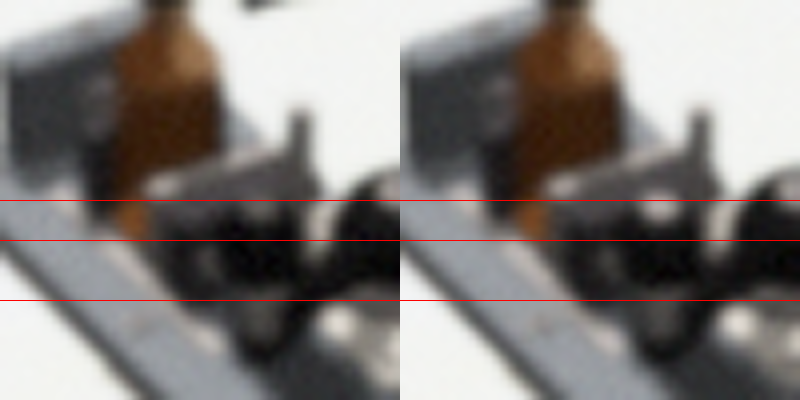

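The two pictures match: only the highlight on the ball differs (lighting), and the ball, arm and vial sit in the same places. I'm handing in.

```bash
python3 -c "
from rig import order
print(order.job_done())"
```

```text
the job is handed in; nothing more can be done
None
```

I clamped the vial upright between the jaws and handed the job in at about 23 s of the 69 s. `job_done` gave no verdict.

- **What I did:** I stood the vial between the jaws and turned the lever clockwise to just short of its stop pin. Then I lifted it, swung it back three serrations, let it drop in, and turned on until tight.
- **Squeeze:** the ball needed about 15.4 N at the end, against about 7.7 N running free, which puts the squeeze at about 60 N. Allowing for the uncertain free-running force, it could be 53–67 N. The turn since the nip gives a lower figure, about 50–57 N.
- **Did it hold:** after letting go, the lever sprang back about 0.08 rad. I took the ball again and the load came back in a straight line towards the same angle, so the shaft had not slipped.
- **Last picture:** the vial is upright against the V jaw, and the lever is down as far as the picture can show (to about 1.5 mm). The tool reads no contact force. The oil bottle, petri dish and forceps look unmoved. I did not look closely at the counter again, but the arm never worked near it.

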